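# Seat a taper plug in its sprung cup and rock it to prove it is not jammed

### The arm

A 7-joint arm with a two-finger parallel gripper is mounted at the origin on the work surface. World frame = base frame: x ahead of the robot, y to its left, z up, the work surface at z = 0. Lengths are in m, angles in rad, forces in N, time in s.
With the tool pointing down it reaches from about 0.425 to 0.875 m from the base axis. Payload 4.7 kg.
Tool frame: the origin (TCP) lies at the very end of the fingers, on their centre line; the grasp point (between the pads) lies 19 mm behind it (arm.grip_depth is the distance from the TCP to the grasp point, in m); z points along the fingers, y is the direction in which the jaws open and shut (so a half turn about z gives the same grasp; the last joint's range is limited). The gripper opens to 85 mm and grips with 20 to 120 N. Pads are 22 mm wide; open, the fingers measure 114 mm over their backs; the gripper's body (76 mm by 85 mm) begins 54 mm behind the grasp point. The pads swing forward as they close: fully open they stand 13 mm farther back than shut.
Start: joints at [1.324, 0.321, -0.07, 1.45, 0.023, 1.371, -0.057], TCP at [0.168, -0.628, 0.231] pointing down, gripper open.
Joint ranges: [-2.86, 2.86], [-0.3, 2.09], [-1.38, 1.24], [0.06, 2.45], [-1.56, 4.7], [0.09, 2.05], [-2.69, 2.69]. Speed limits (rad/s): [2.57, 2.57, 3.14, 3.14, 3.14, 3.14, 3.14].

### API

Orientations are given as a 3x3 rotation matrix whose columns are the frame's x, y, z axes.
In Python, from plant import arm gives the robot as it stands.
- The arm moves only by the tool step_arm, never from a script. Its argument "moves" is a list of rows, each a list of 7 numbers: the gripper's target within -1 to 1 (shut at 1, half-way at 0, fully open at -1), then the shift along the world's x, y, z in m, then the turn, a rotation vector about the world's x, y, z in rad. A call has 1 to 10 rows; each row shifts and turns the commanded pose from where the row before left it; what a row does not reach is not made up. A row lasts 1/12 s, in which the tool goes at most 41.7 mm and 7.16 degrees, less where a joint would pass 70% of its speed; a pose out of reach is approached as far as the arm can. A call with a gripper value outside its range is refused whole. The fingers move at their own pace and stop on an object; "squeeze" is the grip in N (left out, the last holds). Time passes only in rows, so rows that do not move let the fingers close. It gives the time, the measured TCP pose, the force and the opening at its end, in the units of the state.
- arm.get_obs(): the state, without advancing time (a new reading comes with each control period).
- arm.snapshot(name): name is "side" or "top" or "wrist"; returns (picture, depth): 384x512x3 uint8, red, green, blue; 384x512 float32, m along the optical axis (not along the pixel's ray), 0 where there is no reading.
- arm.calibration(name): a dict with "fx", "fy", "cx", "cy" (pixels), "k1" (the pictures are not rectified: a ray, as slopes to the right and down, at radius r is drawn at 1 + k1 r^2 times it, then the intrinsics apply), "R" (3x3) and "t" (3): a world point X has camera coordinates R X + t; the wrist camera has in their place "mount" (4x4, takes a point from camera to tool coordinates, whose origin is the TCP and whose axes are the flange's). Camera axes: x right, y down, z forward; pixel columns grow to the right and rows downward; lengths in m; the calibration is good to about 2 mm. A picture is of the moment at which its call begins: read the wrist's pose just before it. calibration takes no time and is no camera call.
- arm.close_job(): hands the job in, once; it reports no verdict.
Trained networks look in the newest picture that a camera, given by its name, has taken for a name from the list of things; names that differ only in an ending like _2 or _b are one class to them, and where a whole thing is asked for, a point or a joint stands for the part that bears it (a point fixed in the world has none). Each returns a list of dicts, best first, with "conf" (0 to 1); they miss things now and then, are a little off and sometimes report something else, mostly with a low value. They report only what shows in the picture. A call takes as long as a camera call. They do not tell look-alikes from the thing itself.
- arm.find_in(camera, thing): "rect" ([left, top, right, bottom] in pixels, round what is visible of it).
The state is a dict: "time_s": time; "qpos": joint angles; "joint_velocities": joint speeds; "joint_torque": joint torques, N m; "position": TCP position; "ee_rot": TCP orientation; "force": force on the tool from outside, world axes, zero at the start; "ft_torque": the same for the moment, N m; "grip_width": finger opening in m.
Only numpy, scipy, OpenCV 4.12 (cv2) and the standard library are available. Lean on these libraries where they do the work, as an engineer would, in place of code of your own. Each camera call takes 0.05 s, during which the arm holds its last target.

### The job

Take the steel taper plug with the red square head from its black rest, set it in the steel cup on the green block and push it firmly home, square and gently (about 15 N). Then, keeping it in contact with the cup, rock its head about six degrees to the left (+y, as the robot looks) and then as far to the right, to prove it is not jammed. Leave it upright, fully home in the cup and let go; leave everything else where it is.

Things in the scene. Friction and masses are not known exactly. Their poses are not given: they have to be found in the camera images.
- plug_mid (a point): Steel taper plug with a red square head, 94 mm tall, 0.45 kg: point on its axis half-way up (47 mm above its foot); z up its axis. A cone from 26 mm diameter at the foot to 60 mm at 36 mm up (25 degrees half angle), a 60 mm collar up to 44 mm, then a 26 x 26 mm head (faces along its x and y) up to 94 mm. It starts upright in one of two black rests (66 mm blocks with four pins, 26 mm tall).
- plug_head (a point): Point on the plug's axis in its red head, 80 mm above its foot: the height to grip. In its rest the plug's foot stands 12 mm above the table.
- plug_cone (a point): Point on the plug's axis within the cone, 20 mm above its foot: the centre about which it rocks most easily in the cup (turning it about a point in the head drags the cone hard against the cup's wall). Tilting it 6 degrees in the cup makes it climb about 3 to 4 mm.
- seat: Green block 100 x 100 mm, 34 mm high, fixed, origin under its centre, with a steel collar up to 40 mm and yellow marks on its +y and -y sides. The matching oiled steel cup (mouth 57 mm inside, 41 mm deep) stands upright at its centre on a brass spacer of unknown height: its rim is 86 to 116 mm above the table, not measured. Home, the plug's foot is 53 to 83 mm above the table, to be found by feel.
- seat_axis (a point): Point on the vertical axis of the cup, 40 mm above the table (top of the collar). The cup is on a stiff spring: it starts to sink when about 6 N rests on it, then gives 1 mm per 12 N. A straight push of more than about 30 N, or half that when the plug is tilted, spoils the seat: keep to 5 to 10 N while rocking.
- brass_mid (a point): Brass taper plug with a round knob, 79 mm tall, 60 mm wide, in the other black rest; point on its axis 40 mm above its foot. Not the one wanted: leave it.
- wrench_grip (a point): Wrench lying on the table (its grip). Leave it.
- brush_grip (a point): Brush lying on the table (its grip). Leave it.
- oil: Blue oil bottle with a yellow cap, 52 mm wide, 120 mm tall, origin under its centre. Leave it.
- spacer: Steel ring 64 mm wide, 16 mm thick, lying flat, origin under its centre. Leave it.
- carton: Cardboard carton 70 x 110 x 50 mm, origin under its centre. Leave it.
- gauge: Aluminium gauge block 50 x 30 x 20 mm, origin under its centre. Leave it.
Things that resemble listed ones, but are neither listed nor needed, are in the scene too. Leave any blue, brown or purple look-alike of the seat alone.

How it is judged:
On the way, in this order (a step that is already met when the one before it is completed fails the run):
1. the plug is pushed home in the cup with at least 16 N of contact force on the wall of the cup (a push of about 10 N), square (within 2 degrees) and centred (within 3 mm) (contact force between plug and seat above 16 N and angle between the z axis of plug_mid and the z axis of seat, either way round below 0.035 rad and horizontal distance between plug_cone and seat_axis below 0.003 m), for 0.3 s.
2. still touching the cup, the plug is rocked to the left by more than 3 degrees (contact force between plug and seat above 0.5 N and angle between the z axis of plug_mid and the z axis of seat, either way round above 0.055 rad and y of plug_head in the frame of seat above 0.0025 m and horizontal distance between plug_cone and seat_axis below 0.008 m), for 0.1 s.
3. still touching the cup, the plug is rocked to the right by more than 3 degrees (contact force between plug and seat above 0.5 N and angle between the z axis of plug_mid and the z axis of seat, either way round above 0.055 rad and y of plug_head in the frame of seat below -0.0025 m and horizontal distance between plug_cone and seat_axis below 0.008 m), for 0.1 s.
At the end, for the whole second after the job is handed in: The plug rests home in the cup, released and still: upright within 2 degrees, its axis within 3 mm of the cup's, its weight on the cup (angle between the z axis of plug_mid and the z axis of seat, either way round below 0.035 rad and horizontal distance between plug_cone and seat_axis below 0.003 m and contact force between plug and seat above 2 N and linear speed of plug below 0.01 m/s); the robot touches nothing.
It fails at once if the plug is forced against the cup or its block with more than 65 N of contact force in all (a straight push of 30 N or more, less when tilted) (contact force between plug and seat above 65 N).
It fails at once if the brass plug or another bystander is moved by more than 20 mm (distance of any of brass_mid, wrench_grip, brush_grip, oil, spacer, carton, gauge from where it was at the start of the episode above 0.02 m).
It also fails if it takes over 58 s, if anything falls off the work surface, if the arm or the gripper's body presses on something with over 40 N, if the wrist force passes 120 N, or if a joint passes its speed limit or range.

## Working session

There is one attempt and no reset: what is moved stays moved. The work goes in short steps, Python scripts to look and compute and a tool call to move; the robot and the scene stay as the last step left them, time stands still between calls to the robot, and variables do not carry over. Pictures are saved under pics/ and viewed, and the job is handed in when it is done.

Besides the shell and the picture viewer there is one more tool, called after "Call:" in YAML: its name, and indented under it one key for each argument. step_arm: Moves the arm, as the interface text tells. Its arguments: {"type":"object","properties":{"moves":{"type":"array","items":{"type":"array","items":{"type":"number"}}},"squeeze":{"type":"number"}},"required":["moves"]}

```bash
ls; mkdir -p pics; cat > h.py <<'E'
import numpy as np, cv2
from plant import arm
def snap(c,fn=None):
    o=arm.get_obs(); p,d=arm.snapshot(c)
    if fn: cv2.imwrite('pics/'+fn,cv2.cvtColor(p,cv2.COLOR_RGB2BGR))
    return p,d,o
def world(c,u,v,z,o=None):
    k=arm.calibration(c)
    x=np.array([(u-k['cx'])/k['fx'],(v-k['cy'])/k['fy']]);s=x.copy()
    for _ in range(10): s=x/(1+k['k1']*(s@s))
    P=np.array([s[0]*z,s[1]*z,z])
    if 'mount' in k:
        M=np.array(k['mount']);T=M[:3,:3]@P+M[:3,3]
        return np.array(o['ee_rot'])@T+np.array(o['position'])
    return np.array(k['R']).T@(P-np.array(k['t']))
def ray(c,u,v,o=None):
    a=world(c,u,v,0.0,o);b=world(c,u,v,1.0,o);return a,b-a
def atz(c,u,v,z,o=None):
    a,d=ray(c,u,v,o);return a+d*(z-a[2])/d[2]
E
python3 - <<'E'
from h import *
for c in ['top','side','wrist']:
    p,d,o=snap(c,c+'0.png'); np.save(c+'0.npy',d)
    print(c)
    for t in ['plug_head','seat','brass_mid']:
        print(t,[(np.round(r['rect']).tolist(),round(r['conf'],2)) for r in arm.find_in(c,t)])
print(arm.get_obs())
print(arm.grip_depth)
for c in ['top','side','wrist']: print(arm.calibration(c))
E
```

```text
pics
top
plug_head [([176.0, 202.0, 202.0, 226.0], 0.82), ([268.0, 142.0, 287.0, 164.0], 0.15)]
seat [([252.0, 193.0, 293.0, 234.0], 0.88), ([121.0, 180.0, 160.0, 221.0], 0.72), ([212.0, 244.0, 248.0, 282.0], 0.62), ([278.0, 246.0, 321.0, 292.0], 0.59)]
brass_mid [([342.0, 199.0, 362.0, 215.0], 0.74)]
side
plug_head [([191.0, 171.0, 209.0, 201.0], 0.97)]
seat [([212.0, 243.0, 262.0, 300.0], 0.88), ([162.0, 205.0, 215.0, 251.0], 0.72), ([239.0, 190.0, 285.0, 250.0], 0.61), ([310.0, 328.0, 332.0, 359.0], 0.57)]
brass_mid [([327.0, 251.0, 358.0, 282.0], 0.71)]
wrist
plug_head []
seat []
brass_mid []
{'time_s': 0.6, 'qpos': array([ 1.32409738,  0.32093024, -0.07009768,  1.45049724,  0.02258674,
        1.37077718, -0.05688605]), 'joint_velocities': array([-5.04582215e-05, -5.44066121e-04, -1.67976164e-04,  2.22857012e-04,
        2.08842747e-04,  1.43263262e-03, -7.42909955e-04]), 'joint_torque': array([-3.43124066e-05, -4.93081248e+01, -3.81330187e-01, -3.14412117e+01,
        1.30829128e-02,  1.59544779e-03, -1.76769038e-05]), 'position': array([ 0.16759155, -0.62805373,  0.23139524]),
[... 808 characters left out ...]
063303286868045, 'R': array([[ 0.75576403, -0.65473973,  0.01168836],
       [-0.31675764, -0.38113785, -0.86856119],
       [ 0.5731364 ,  0.65272492, -0.49544409]]), 't': array([-0.38097385,  0.25780201,  0.6471394 ])}
{'fx': 305.9592175760231, 'fy': 305.9592175760231, 'cx': 256.4037034479021, 'cy': 192.97797349647027, 'k1': -0.0657635431920996, 'mount': array([[ 3.21968643e-04, -9.49817265e-01, -3.12805147e-01,
         8.05948083e-02],
       [ 9.99999726e-01,  9.71221522e-05,  7.34387717e-04,
        -7.58030080e-04],
       [-6.67153824e-04, -3.12805297e-01,  9.49817035e-01,
        -1.42045300e-01],
       [ 0.00000000e+00,  0.00000000e+00,  0.00000000e+00,
         1.00000000e+00]])}
```

```bash
python3 - <<'E'
import cv2
a=cv2.imread('pics/top0.png')[120:320,100:400]
cv2.imwrite('pics/top0c.png',cv2.resize(a,(800,533),interpolation=cv2.INTER_CUBIC))
a=cv2.imread('pics/side0.png')[130:370,120:400]
cv2.imwrite('pics/side0c.png',cv2.resize(a,(700,600),interpolation=cv2.INTER_CUBIC))
E
```

```text
(no output)
```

View pics/top0c.png

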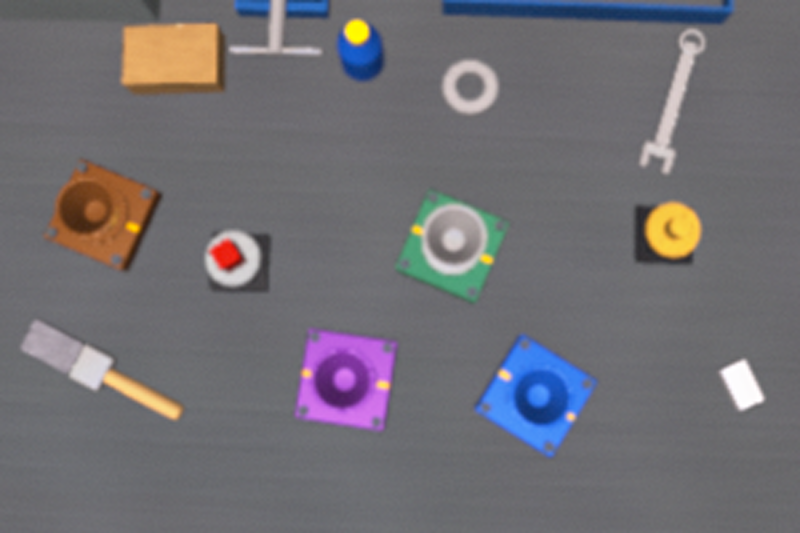

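View pics/side0c.png

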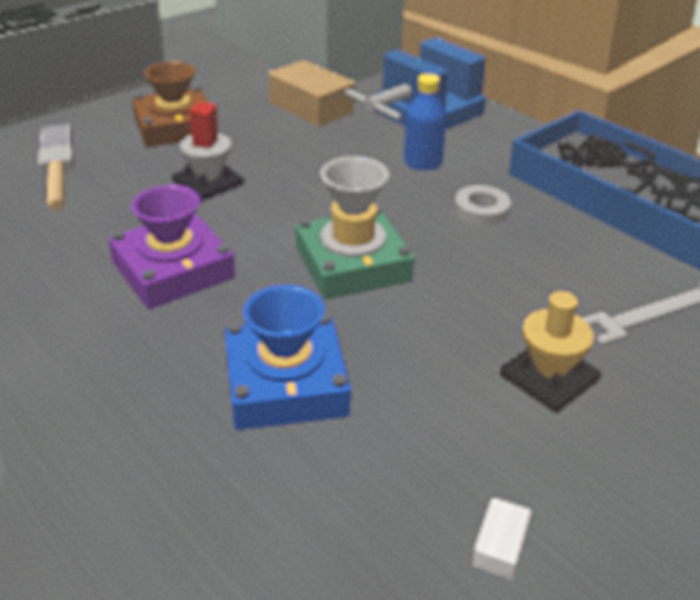

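View pics/top0.png

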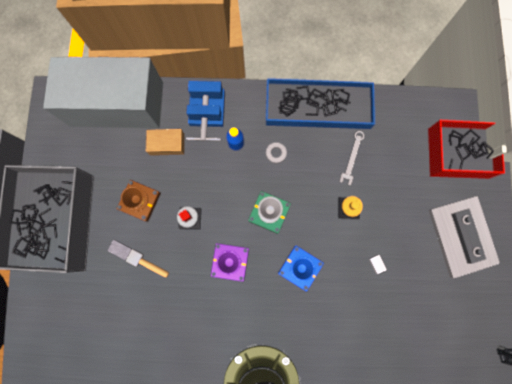

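```bash
python3 - <<'E'
from h import *
p=cv2.cvtColor(cv2.imread('pics/top0.png'),cv2.COLOR_BGR2RGB);d=np.load('top0.npy')
r=p.astype(int)
m=((r[...,0]>150)&(r[...,1]<60)&(r[...,2]<60));m[:190]=0;m[240:]=0;m[:,:160]=0;m[:,220:]=0
ys,xs=np.nonzero(m);print(len(xs),xs.mean(),ys.mean(),np.median(d[m]))
P=np.array([world('top',u,v,d[v,u]) for u,v in zip(xs,ys)])
print('red z',np.percentile(P[:,2],[5,50,95])); t=P[P[:,2]>.098];print(len(t),t.mean(0))
q=cv2.minAreaRect(t[:,:2].astype(np.float32)); print(q)
# green cup region
pts=[]
for v in range(190,240):
  for u in range(245,300):
    if d[v,u]>0: pts.append(world('top',u,v,d[v,u]))
pts=np.array(pts);z=pts[:,2]
print(np.percentile(z,[1,10,50,90,99]))
rim=pts[z>.085];print(len(rim),rim.mean(0),rim.min(0),rim.max(0))
g=(r[...,1]>r[...,0]+25)&(r[...,1]>r[...,2]+10);g[:185]=0;g[245:]=0;g[:,:245]=0;g[:,300:]=0
ys,xs=np.nonzero(g);G=np.array([atz('top',u,v,.034)[:2] for u,v in zip(xs,ys)]);print(len(G),cv2.minAreaRect(G.astype(np.float32)))
y=(r[...,0]>150)&(r[...,1]>120)&(r[...,2]<100);y[:185]=0;y[245:]=0;y[:,:245]=0;y[:,300:]=0
n,l,s,c=cv2.connectedComponentsWithStats(y.astype(np.uint8))
for i in range(1,n): print(s[i,4],c[i],atz('top',*c[i],.034))
E
```

```text
64 184.625 215.21875 1.130797
red z [0.10211983 0.10579202 0.10913206]
64 [0.48166875 0.23311524 0.10582235]
((0.4815860390663147, 0.23302315175533295), (0.0224757082760334, 0.02214144542813301), 36.07261657714844)
[-0.00552792 -0.00242092  0.00229406  0.10029611  0.11561243]
381 [ 0.50859411 -0.0093677   0.10576172] [ 0.47404027 -0.04209098  0.08510812] [0.54029448 0.02323512 0.11980692]Traceback (most recent call last):
  File "<stdin>", line 18, in <module>
  File "h.py", line 19, in atz
    a,d=ray(c,u,v,o);return a+d*(z-a[2])/d[2]
        ~~~^^^^^^^^^
  File "h.py", line 17, in ray
    a=world(c,u,v,0.0,o);b=world(c,u,v,1.0,o);return a,b-a
  File "h.py", line 8, in world
    k=arm.calibration(c)
ValueError: time passes only in moves, steps and waits
```

Call:
step_arm:
  moves:
    - [-1,0.02,0.036,0,0,0,0.1]
    - [-1,0.02,0.036,0,0,0,0.1]
    - [-1,0.02,0.036,0,0,0,0.1]
    - [-1,0.02,0.036,0,0,0,0.1]
    - [-1,0.02,0.036,0,0,0,0.1]
    - [-1,0.02,0.036,0,0,0,0.1]
    - [-1,0.02,0.036,0,0,0,0.1]
    - [-1,0.02,0.036,0,0,0,0.1]
    - [-1,0.02,0.036,0,0,0,0.1]

```text
time_s: 1.35
position: [0.3482, -0.3022, 0.2317]
ee_rot: [[0.394, 0.919, 0.0], [0.919, -0.394, -0.001], [-0.001, 0.001, -1.0]]
force: [0.5, -0.3, 0.1]
grip_width: 0.0854
```

Call:
step_arm:
  moves:
    - [-1,0.02,0.036,0,0,0,0.1]
    - [-1,0.02,0.036,0,0,0,0.1]
    - [-1,0.02,0.036,0,0,0,0.1]
    - [-1,0.02,0.036,0,0,0,0.1]
    - [-1,0.02,0.036,0,0,0,0.1]
    - [-1,0.02,0.036,0,0,0,0.1]
    - [-1,0.02,0.036,0,0,0,0.1]
    - [-1,0.02,0.036,0,0,0,0.1]

```text
time_s: 2.02
position: [0.5083, -0.0142, 0.2319]
ee_rot: [[-0.384, 0.923, 0.002], [0.923, 0.384, -0.001], [-0.002, 0.001, -1.0]]
force: [0.8, -0.6, 0.0]
grip_width: 0.0855
```

Call:
step_arm:
  moves:
    - [-1,0,0,0,0,0,0]
    - [-1,0,0,0,0,0,0]
    - [-1,0,0,0,0,0,0]

```text
time_s: 2.27
position: [0.5074, -0.0165, 0.2312]
ee_rot: [[-0.38, 0.925, -0.0], [0.925, 0.38, -0.001], [-0.0, -0.001, -1.0]]
force: [-0.1, -0.9, -0.5]
grip_width: 0.0852
```

```bash
sed -i 's/^def snap/_C={}\ndef cal(c):\n    if c not in _C: _C[c]=arm.calibration(c)\n    return _C[c]\ndef snap/; s/k=arm.calibration(c)/k=cal(c)/' h.py
python3 - <<'E'
from h import *
p,d,o=snap('wrist','w1.png');np.save('w1.npy',d);print(o['position'],o['ee_rot'][:,0],o['qpos'],o['force'],o['time_s'])
np.savez('w1o.npz',position=o['position'],ee_rot=o['ee_rot'])
E
```

```text
[ 0.50735433 -0.01654247  0.23121539] [-3.79773523e-01  9.25079434e-01 -3.35406906e-04] [ 0.70807854  0.05678867 -0.74684368  1.77537154  0.0403051   1.32518438
  0.3417672 ] [-0.06719158 -0.91868128 -0.52667392] 2.2667
```

View pics/w1.png

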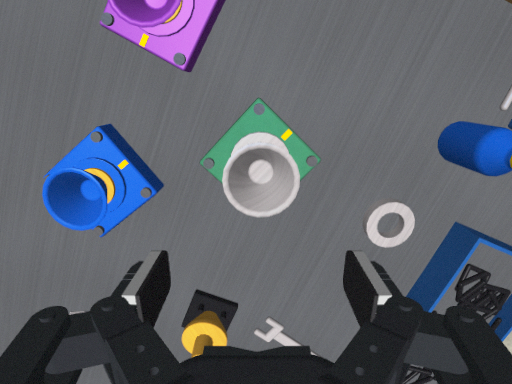

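The wrist picture shows the green seat with the steel cup, its rim centred near (260,175); blue and purple look-alikes are to the left and above, and the brass plug is at the bottom.

```bash
cat > seat.py <<'E'
from h import *
import sys
def grid(c,d,u0,u1,v0,v1,o):
    out=[];uv=[]
    for v in range(v0,v1):
        for u in range(u0,u1):
            if d[v,u]>0: out.append(world(c,u,v,d[v,u],o));uv.append((u,v))
    return np.array(out),np.array(uv)
def fitc(x):
    A=np.c_[2*x,np.ones(len(x))];s=np.linalg.lstsq(A,(x**2).sum(1),rcond=None)[0]
    return s[:2],np.sqrt(s[2]+s[:2]@s[:2])
E
python3 - <<'E'
from seat import *
d=np.load('w1.npy');o=dict(np.load('w1o.npz'))
P,uv=grid('wrist',d,200,322,95,225,o);z=P[:,2]
h,e=np.histogram(z,bins=np.arange(-.01,.13,.004));print([(round(b,3),int(n)) for b,n in zip(e,h)])
top=np.percentile(z[z>.07],97);print('top',top)
rim=P[z>top-.006]
c,r=fitc(rim[:,:2]);print('rim fit',c,r,len(rim), rim[:,:2].min(0),rim[:,:2].max(0),rim[:,:2].min(0)/2+rim[:,:2].max(0)/2)
# block
p=cv2.cvtColor(cv2.imread('pics/w1.png'),cv2.COLOR_BGR2RGB).astype(int)
pc=p[uv[:,1],uv[:,0]]
g=(pc[:,1]>pc[:,0]+40)&(pc[:,1]>pc[:,2]+15)
G=P[g];print(len(G),np.median(G[:,2]),cv2.minAreaRect(G[:,:2].astype(np.float32)))
y=(pc[:,0]>180)&(pc[:,1]>150)&(pc[:,2]<90);print(y.sum(),P[y].mean(0))
E
```

```text
[(np.float64(-0.01), 0), (np.float64(-0.006), 206), (np.float64(-0.002), 7425), (np.float64(0.002), 5), (np.float64(0.006), 5), (np.float64(0.01), 0), (np.float64(0.014), 5), (np.float64(0.018), 4), (np.float64(0.022), 2), (np.float64(0.026), 13), (np.float64(0.03), 2074), (np.float64(0.034), 856), (np.float64(0.038), 717), (np.float64(0.042), 1), (np.float64(0.046), 0), (np.float64(0.05), 0), (np.float64(0.054), 0), (np.float64(0.058), 0), (np.float64(0.062), 0), (np.float64(0.066), 0), (np.float64(0.07), 0), (np.float64(0.074), 22), (np.float64(0.078), 519), (np.float64(0.082), 186), (np.float64(0.086), 215), (np.float64(0.09), 251), (np.float64(0.094), 290), (np.float64(0.098), 384), (np.float64(0.102), 425), (np.float64(0.106), 492), (np.float64(0.11), 1112), (np.float64(0.114), 583), (np.float64(0.118), 0), (np.float64(0.122), 0)]
top 0.11482522613046173
rim fit [ 0.50846795 -0.00816921] 0.030379768023109703 1849 [ 0.47459314 -0.04265397] [0.54272202 0.02514392] [ 0.50865758 -0.00875503]
2637 0.0334863398346755 ((0.5064160227775574, -0.013234727084636688), (0.10786620527505875, 0.09901348501443863), 68.61943054199219)
66 [0.52380548 0.03028193 0.03451   ]
```

Call:
step_arm:
  moves:
    - [-1,-0.0037,0.0356,0,0,0,0.034]
    - [-1,-0.0037,0.0356,0,0,0,0.034]
    - [-1,-0.0037,0.0356,0,0,0,0.034]
    - [-1,-0.0037,0.0356,0,0,0,0.034]
    - [-1,-0.0037,0.0356,0,0,0,0.034]
    - [-1,-0.0037,0.0356,0,0,0,0.034]
    - [-1,-0.0037,0.0356,0,0,0,0.034]
    - [-1,0,0,0,0,0,0]
    - [-1,0,0,0,0,0,0]
    - [-1,0,0,0,0,0,0]

```text
time_s: 3.15
position: [0.4822, 0.2311, 0.2311]
ee_rot: [[-0.585, 0.811, 0.0], [0.811, 0.585, -0.002], [-0.001, -0.001, -1.0]]
force: [0.2, -1.2, -1.0]
grip_width: 0.0855
```

```bash

python3 - <<'E'
from seat import *
p,d,o=snap('wrist','w2.png');np.save('w2.npy',d);print(o['position'],o['ee_rot'][:,0],o['qpos'],o['force'],o['time_s'])
np.savez('w2o.npz',position=o['position'],ee_rot=o['ee_rot'])
r=p.astype(int)
m=(r[...,0]>110)&(r[...,1]<70)&(r[...,2]<70);n,l,s,c=cv2.connectedComponentsWithStats(m.astype(np.uint8))
i=1+np.argmax(s[1:,4]);print(s[i],c[i]);u,v,w,h,_=s[i]
P,uv=grid('wrist',d,u-40,u+w+40,v-40,v+h+40,o)
pc=r[uv[:,1],uv[:,0]];k=(pc[:,0]>110)&(pc[:,1]<70)&(pc[:,2]<70)
R=P[k];print(np.percentile(R[:,2],[5,50,95,99]))
t=R[R[:,2]>.100];print(len(t),t.mean(0),cv2.minAreaRect(t[:,:2].astype(np.float32)))
C=P[(P[:,2]>.050)&(P[:,2]<.0585)];print(len(C),np.median(C[:,2]),C.min(0),C.max(0))
hull=cv2.convexHull(C[:,:2].astype(np.float32))[:,0];print(fitc(hull))
E
```

```text
[0.48222562 0.23108868 0.23106577] [-0.58519394  0.81089237 -0.00127501] [ 0.39088381  0.16793174 -0.97188968  1.71038648  0.14367904  1.33909431
  0.01739953] [ 0.15215019 -1.16877707 -0.95418139] 3.15
[246 158  28  38 970] [259.86907216 176.90618557]
[0.06758642 0.10494312 0.10630098 0.1067773 ]
758 [0.48262547 0.23652946 0.10509788] ((0.4827539324760437, 0.23605281114578247), (0.024994809180498123, 0.02543502487242222), 35.48532485961914)
1404 0.05552419963872897 [0.45394348 0.20567586 0.05004026] [0.51339399 0.26506024 0.05834864]
(array([0.48356081, 0.23538838]), np.float64(0.0296002679250235))
```

View pics/w2.png

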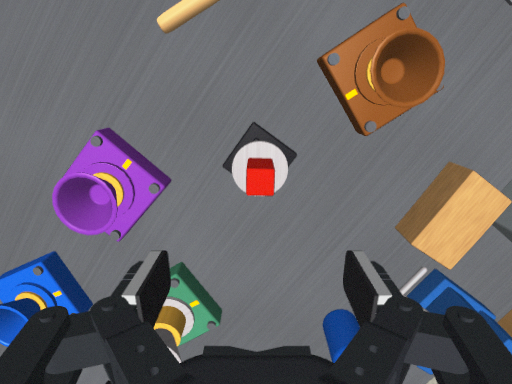

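Call:
step_arm:
  moves:
    - [-1,0.0008,0.0045,-0.03,0,0,0]
    - [-1,0,0,-0.03,0,0,0]
    - [-1,0,0,-0.03,0,0,0]
    - [-1,0,0,-0.03,0,0,0]
    - [-1,0,0,-0.025,0,0,0]
    - [-1,0,0,-0.013,0,0,0]
    - [-1,0,0,0,0,0,0]
    - [-1,0,0,0,0,0,0]

```text
time_s: 3.87
position: [0.483, 0.2366, 0.0736]
ee_rot: [[-0.586, 0.81, -0.0], [0.81, 0.586, -0.0], [-0.0, -0.0, -1.0]]
force: [-0.6, -0.2, 1.0]
grip_width: 0.0852
```

```bash

python3 - <<'E'
from seat import *
p,d,o=snap('wrist','w3.png');print(o['position'],o['ee_rot'],o['force'],o['time_s'])
p,d,o=snap('side','s3.png')
E
```

```text
[0.48304629 0.23655337 0.07357925] [[-5.85850998e-01  8.10418753e-01 -2.28529005e-04]
 [ 8.10418779e-01  5.85850932e-01 -2.97699018e-04]
 [-1.07376936e-04 -3.59611464e-04 -9.99999930e-01]] [-0.59705515 -0.23682693  0.9628563 ] 3.8667
```

View pics/w3.png

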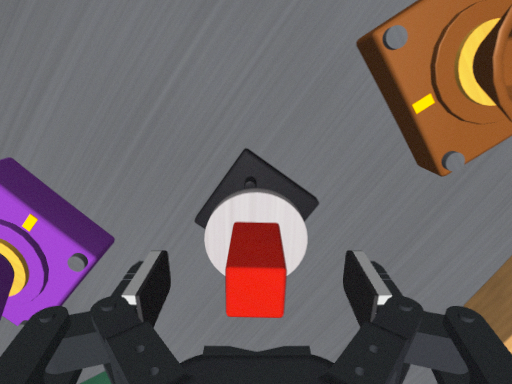

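The head sits centred between the jaws (u≈256, fingers at 168/345), faces square to them. Closing.

Call:
step_arm:
  moves:
    - [1,0,0,0,0,0,0]
    - [1,0,0,0,0,0,0]
    - [1,0,0,0,0,0,0]
    - [1,0,0,0,0,0,0]
    - [1,0,0,0,0,0,0]
    - [1,0,0,0,0,0,0]
    - [1,0,0,0,0,0,0]
    - [1,0,0,0,0,0,0]
    - [1,0,0,0,0,0,0]
    - [1,0,0,0,0,0,0]
  squeeze: 70

```text
time_s: 4.8
position: [0.4826, 0.2376, 0.0738]
ee_rot: [[-0.588, 0.809, 0.0], [0.809, 0.588, -0.0], [-0.001, -0.0, -1.0]]
force: [-1.0, -1.8, 5.4]
grip_width: 0.0257
```

Call:
step_arm:
  moves:
    - [1,0,0,0,0,0,0]
    - [1,0,0,0,0,0,0]
    - [1,0,0,0,0,0,0]
    - [1,0,0,0,0,0,0]

```text
time_s: 5.13
position: [0.4826, 0.2375, 0.0738]
ee_rot: [[-0.588, 0.809, 0.0], [0.809, 0.588, -0.001], [-0.001, -0.0, -1.0]]
force: [-1.3, -1.8, 5.3]
grip_width: 0.0248
```

Call:
step_arm:
  moves:
    - [1,0,0,0.01,0,0,0]
    - [1,0,0,0.02,0,0,0]
    - [1,0,0,0.025,0,0,0]
    - [1,0,0,0.025,0,0,0]
    - [1,0,0,0.025,0,0,0]
    - [1,0,0,0.025,0,0,0]
    - [1,0,0,0.01,0,0,0]
    - [1,0,0,0,0,0,0]
    - [1,0,0,0,0,0,0]
    - [1,0,0,0,0,0,0]

```text
time_s: 5.97
position: [0.4814, 0.2369, 0.2113]
ee_rot: [[-0.588, 0.809, -0.003], [0.809, 0.588, -0.001], [0.001, -0.003, -1.0]]
force: [0.3, -0.5, -5.0]
grip_width: 0.0251
```

```bash

python3 - <<'E'
from seat import *
p,d,o=snap('wrist','w4.png');print(o['position'],o['ee_rot'],o['force'],o['ft_torque'],o['grip_width'])
p,d,o=snap('side','s4.png')
a=cv2.imread('pics/s4.png')[40:340,100:400];cv2.imwrite('pics/s4c.png',cv2.resize(a,(600,600)))
E
```

```text
[0.48138382 0.23687438 0.21131466] [[-5.87513550e-01  8.09208547e-01 -3.05884616e-03]
 [ 8.09213882e-01  5.87512996e-01 -1.17151310e-03]
 [ 8.49113455e-04 -3.16354060e-03 -9.99994635e-01]] [ 0.33230046 -0.53161397 -5.04919117] [-0.02798427  0.0393313   0.11094978] 0.025060062681887093
```

View pics/s4c.png

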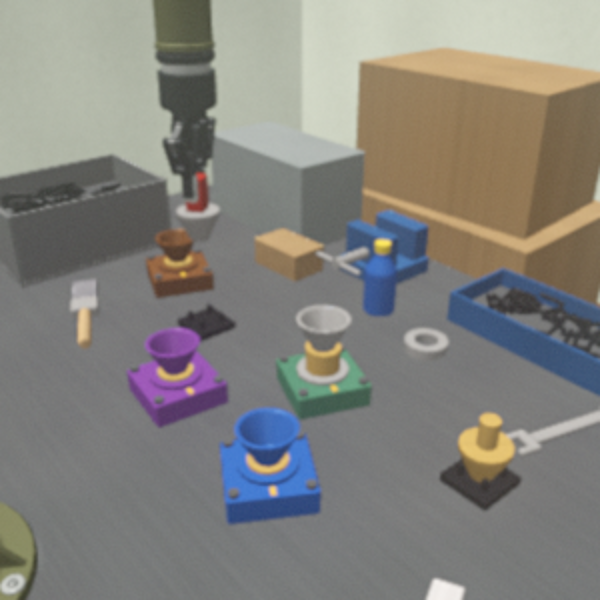

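View pics/w4.png

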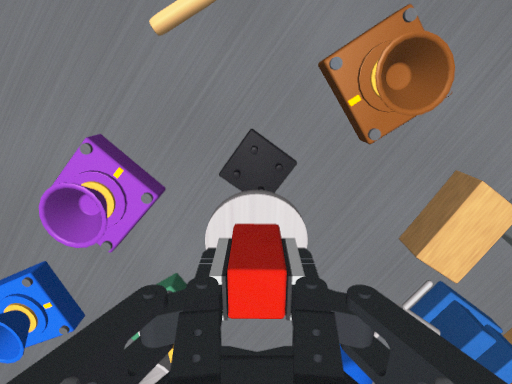

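```bash

python3 - <<'E'
from seat import *
cv2.setRNGSeed(0)
p,d,o=snap('wrist','w5.png');r=p.astype(int)
m=(r[...,0]>110)&(r[...,1]<70)&(r[...,2]<70)
T={'position':np.zeros(3),'ee_rot':np.eye(3)}
P,uv=grid('wrist',d,195,320,185,325,T)
pc=r[uv[:,1],uv[:,0]];k=(pc[:,0]>110)&(pc[:,1]<70)&(pc[:,2]<70)
R=P[k];print(np.percentile(R[:,2],[1,5,50,95]))
t=R[R[:,2]<-.0285];print(len(t),t.mean(0),cv2.minAreaRect(t[:,:2].astype(np.float32)))
C=P[~k];C=C[(C[:,2]>.012)&(C[:,2]<.022)];print(len(C),np.median(C[:,2]),C.min(0),C.max(0))
hull=cv2.convexHull(C[:,:2].astype(np.float32))[:,0];print(fitc(hull[hull[:,0]>.01]))
A=np.c_[C[:,:2],np.ones(len(C))];print('plane',np.linalg.lstsq(A,C[:,2],rcond=None)[0])
E
```

```text
[-0.03274217 -0.0323035  -0.03083992  0.00743509]
3017 [-0.00055861  0.00046785 -0.03145432] ((-0.0019910698756575584, 0.0005342485383152962), (0.026822227984666824, 0.02534201554954052), 0.49645712971687317)
3295 0.018431954953346208 [-0.00592845 -0.02968788  0.01290226] [0.02811286 0.03019451 0.0219985 ]
(array([-0.00151133,  0.00019036]), np.float64(0.029737261630718836))
plane [0.01333085 0.00512788 0.01826828]
```

Call:
step_arm:
  moves:
    - [1,0.0032,-0.0306,0,0,0,0.071]
    - [1,0.0032,-0.0306,0,0,0,0.071]
    - [1,0.0032,-0.0306,0,0,0,0.071]
    - [1,0.0032,-0.0306,0,0,0,0.071]
    - [1,0.0032,-0.0306,0,0,0,0.071]
    - [1,0.0032,-0.0306,0,0,0,0.071]
    - [1,0.0032,-0.0306,0,0,0,0.071]
    - [1,0.0032,-0.0306,0,0,0,0.071]
    - [1,0,0,0,0,0,0]
    - [1,0,0,0,0,0,0]

```text
time_s: 6.95
position: [0.5076, -0.0098, 0.2122]
ee_rot: [[-0.929, 0.371, -0.002], [0.371, 0.929, 0.001], [0.002, -0.0, -1.0]]
force: [0.2, 1.4, -5.3]
grip_width: 0.025
```

Call:
step_arm:
  moves:
    - [1,0,0,0,0,0,0]
    - [1,0,0,0,0,0,0]
    - [1,0,0,0,0,0,0]
    - [1,0,0,0,0,0,0]

```text
time_s: 7.28
position: [0.508, -0.0059, 0.2133]
ee_rot: [[-0.931, 0.364, -0.0], [0.364, 0.931, 0.0], [0.0, 0.0, -1.0]]
force: [-0.5, 0.6, -4.6]
grip_width: 0.0251
```

```bash

python3 - <<'E'
from seat import *
p,d,o=snap('wrist','w6.png');print(o['position'],o['ee_rot'],o['force'],o['ft_torque'],o['qpos'])
p,d,o=snap('top','t6.png');p,d,o=snap('side','s6.png')
a=cv2.imread('pics/s6.png')[100:300,150:350];cv2.imwrite('pics/s6c.png',cv2.resize(a,(600,600)))
E
```

```text
[ 0.50799178 -0.00593393  0.21328069] [[-9.31333462e-01  3.64167519e-01 -2.18919005e-05]
 [ 3.64167512e-01  9.31333454e-01  1.40841148e-04]
 [ 7.16784308e-05  1.23197755e-04 -9.99999990e-01]] [-0.54032763  0.64811798 -4.56128097] [-0.00730064  0.03111777 -0.05293049] [ 0.78162642  0.08141282 -0.85250151  1.79788545  0.06361036  1.29061271
  1.11121375]
```

View pics/s6c.png

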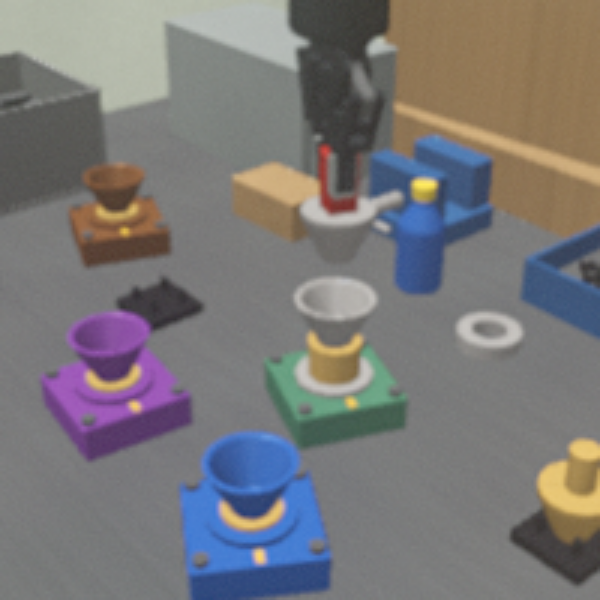

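View pics/w6.png

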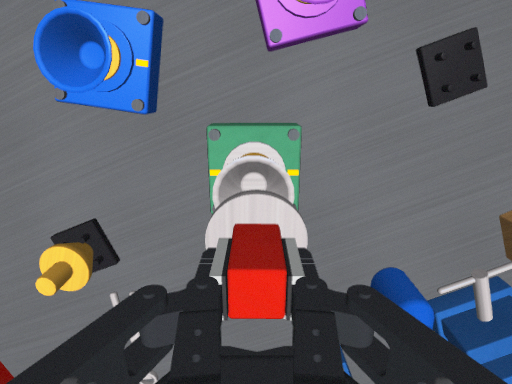

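The plug hangs square over the green seat; the cup's axis is about 2 mm off in -y. Correct and descend.

Call:
step_arm:
  moves:
    - [1,-0.0009,-0.002,-0.005,0,0,0]
    - [1,0,0,-0.015,0,0,0]
    - [1,0,0,-0.015,0,0,0]
    - [1,0,0,-0.01,0,0,0]
    - [1,0,0,-0.005,0,0,0]
    - [1,0,0,0,0,0,0]
    - [1,0,0,0,0,0,0]
    - [1,0,0,0,0,0,0]
    - [1,0,0,0,0,0,0]

```text
time_s: 8.18
position: [0.5078, -0.0091, 0.1642]
ee_rot: [[-0.931, 0.366, 0.002], [0.366, 0.931, -0.0], [-0.002, 0.0, -1.0]]
force: [-0.1, -0.4, -4.1]
grip_width: 0.0251
```

```bash

python3 - <<'E'
from seat import *
p,d,o=snap('wrist','w7.png');print(o['position'],o['ee_rot'],o['force'],o['ft_torque'],o['time_s'])
p,d,o=snap('side','s7.png')
a=cv2.imread('pics/s7.png')[180:290,190:300];cv2.imwrite('pics/s7c.png',cv2.resize(a,(600,600)))
E
```

```text
[ 0.50782386 -0.00912746  0.16417977] [[-9.30599510e-01  3.66035622e-01  1.57328229e-03]
 [ 3.66035721e-01  9.30600771e-01 -2.35161682e-04]
 [-1.55017527e-03  3.57036172e-04 -9.99998735e-01]] [-0.05657543 -0.38541056 -4.0871477 ] [ 0.01568569 -0.00576379  0.00385321] 8.1833
```

View pics/s7c.png

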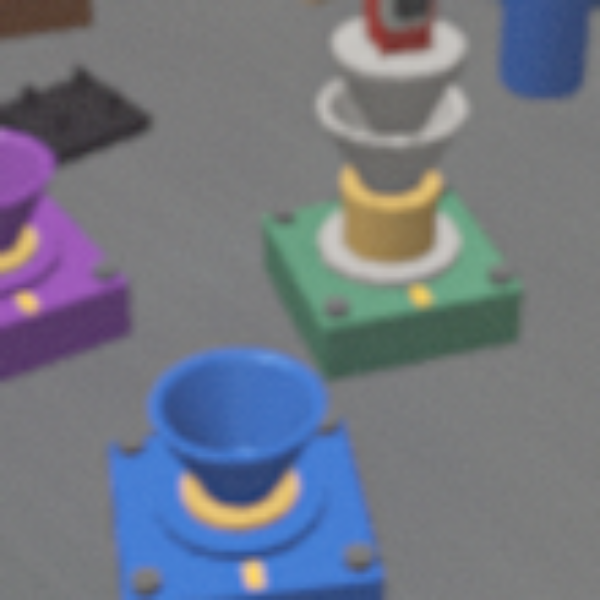

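View pics/w7.png

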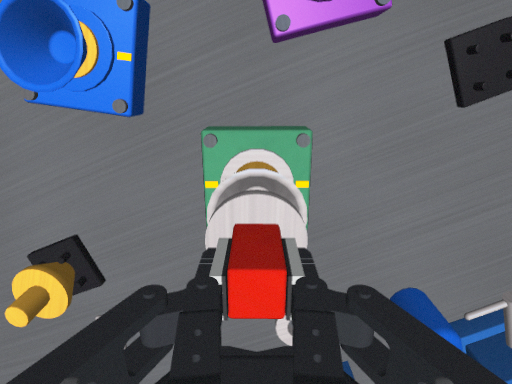

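Call:
step_arm:
  moves:
    - [1,-0.0004,0.0006,-0.003,0,0,0]
    - [1,0,0,-0.003,0,0,0]
    - [1,0,0,-0.003,0,0,0]
    - [1,0,0,-0.003,0,0,0]
    - [1,0,0,-0.002,0,0,0]
    - [1,0,0,-0.001,0,0,0]
    - [1,0,0,0,0,0,0]
    - [1,0,0,0,0,0,0]

```text
time_s: 8.95
position: [0.5068, -0.0085, 0.1483]
ee_rot: [[-0.931, 0.366, 0.0], [0.366, 0.931, 0.0], [0.0, 0.0, -1.0]]
force: [0.5, -0.9, -4.8]
grip_width: 0.0251
```

Call:
step_arm:
  moves:
    - [1,0,0,-0.001,0,0,0]
    - [1,0,0,-0.001,0,0,0]
    - [1,0,0,0,0,0,0]

```text
time_s: 9.2
position: [0.5067, -0.0086, 0.1462]
ee_rot: [[-0.931, 0.366, -0.0], [0.366, 0.931, -0.0], [0.0, -0.0, -1.0]]
force: [-0.2, -0.1, -5.3]
grip_width: 0.0246
```

Call:
step_arm:
  moves:
    - [1,0,0,-0.001,0,0,0]
    - [1,0,0,0,0,0,0]

```text
time_s: 9.37
position: [0.5067, -0.0085, 0.1452]
ee_rot: [[-0.931, 0.366, -0.0], [0.366, 0.931, 0.0], [0.0, 0.0, -1.0]]
force: [-0.1, 0.6, -5.1]
grip_width: 0.0252
```

Call:
step_arm:
  moves:
    - [1,0,0,-0.001,0,0,0]
    - [1,0,0,0,0,0,0]

```text
time_s: 9.53
position: [0.5064, -0.0082, 0.1442]
ee_rot: [[-0.931, 0.366, -0.001], [0.366, 0.931, 0.0], [0.001, 0.0, -1.0]]
force: [-1.8, 0.9, -3.5]
grip_width: 0.0251
```

Call:
step_arm:
  moves:
    - [1,0,0,-0.001,0,0,0]
    - [1,0,0,0,0,0,0]

```text
time_s: 9.7
position: [0.5063, -0.008, 0.1435]
ee_rot: [[-0.931, 0.366, -0.001], [0.366, 0.931, 0.001], [0.001, 0.0, -1.0]]
force: [-4.2, 1.6, -1.4]
grip_width: 0.0252
```

Call:
step_arm:
  moves:
    - [1,-0.001,0.0004,0,0,0,0]
    - [1,0,0,0,0,0,0]

```text
time_s: 9.87
position: [0.5061, -0.0079, 0.1435]
ee_rot: [[-0.931, 0.366, 0.001], [0.366, 0.931, 0.0], [-0.001, 0.001, -1.0]]
force: [-0.7, 0.9, -2.5]
grip_width: 0.0253
```

Call:
step_arm:
  moves:
    - [1,0,0,-0.001,0,0,0]
    - [1,0,0,0,0,0,0]
    - [1,0,0,0,0,0,0]

```text
time_s: 10.12
position: [0.5062, -0.008, 0.1431]
ee_rot: [[-0.931, 0.366, 0.001], [0.366, 0.931, -0.0], [-0.001, 0.0, -1.0]]
force: [-3.4, 1.1, 5.1]
grip_width: 0.0254
```

Call:
step_arm:
  moves:
    - [1,-0.0007,0.0002,-0.0004,0,0,0]
    - [1,0,0,0,0,0,0]
    - [1,0,0,0,0,0,0]

```text
time_s: 10.37
position: [0.5061, -0.0079, 0.143]
ee_rot: [[-0.931, 0.366, 0.002], [0.366, 0.931, -0.0], [-0.002, 0.001, -1.0]]
force: [-3.2, 1.6, 6.7]
grip_width: 0.0248
```

```bash

python3 - <<'E'
from seat import *
o=arm.get_obs();print(o['position'],o['ee_rot'][:,2],o['force'],o['ft_torque'],o['time_s'])
E
```

```text
[ 0.50610335 -0.00788759  0.14295368] [ 2.35135348e-03 -2.13134990e-04 -9.99997213e-01] [-3.21953435  1.64643055  6.69965115] [0.50345431 0.56994053 0.00106785] 10.3667
```

Call:
step_arm:
  moves:
    - [1,-0.001,0.0005,-0.0004,0,0,0]
    - [1,0,0,0,0,0,0]
    - [1,0,0,0,0,0,0]

```text
time_s: 10.62
position: [0.5059, -0.0079, 0.1429]
ee_rot: [[-0.93, 0.366, 0.004], [0.366, 0.93, -0.001], [-0.004, 0.001, -1.0]]
force: [-0.2, 0.9, 5.9]
grip_width: 0.0249
```

Call:
step_arm:
  moves:
    - [1,0,0,-0.0003,0,0,0]
    - [1,0,0,0,0,0,0]
    - [1,0,0,0,0,0,0]

```text
time_s: 10.87
position: [0.506, -0.0078, 0.1428]
ee_rot: [[-0.93, 0.366, 0.004], [0.366, 0.93, -0.001], [-0.004, 0.001, -1.0]]
force: [-0.6, 1.4, 6.4]
grip_width: 0.0249
```

Call:
step_arm:
  moves:
    - [1,0,0,-0.0005,0,0,0]
    - [1,0,0,0,0,0,0]
    - [1,0,0,0,0,0,0]

```text
time_s: 11.12
position: [0.506, -0.0078, 0.1426]
ee_rot: [[-0.93, 0.366, 0.004], [0.366, 0.93, -0.001], [-0.004, 0.001, -1.0]]
force: [-3.7, 0.5, 9.1]
grip_width: 0.0252
```

Call:
step_arm:
  moves:
    - [1,0,0,-0.0005,0,0,0]
    - [1,0,0,0,0,0,0]
    - [1,0,0,0,0,0,0]

```text
time_s: 11.37
position: [0.5061, -0.0078, 0.1424]
ee_rot: [[-0.93, 0.366, 0.004], [0.366, 0.93, -0.001], [-0.004, 0.0, -1.0]]
force: [-3.5, 0.6, 11.6]
grip_width: 0.0251
```

Call:
step_arm:
  moves:
    - [1,-0.0005,0,-0.0005,0,0,0]
    - [1,0,0,0,0,0,0]
    - [1,0,0,0,0,0,0]
    - [1,0,0,0,0,0,0]
    - [1,0,0,0,0,0,0]
    - [1,0,0,0,0,0,0]

```text
time_s: 11.87
position: [0.506, -0.0079, 0.1423]
ee_rot: [[-0.93, 0.366, 0.005], [0.366, 0.93, -0.001], [-0.005, 0.001, -1.0]]
force: [-3.2, 0.7, 12.3]
grip_width: 0.0252
```

```bash

python3 - <<'E'
from seat import *
p,d,o=snap('wrist','w8.png');print(o['position'],o['ee_rot'],o['force'],o['ft_torque'],o['time_s'])
p,d,o=snap('side','s8.png')
a=cv2.imread('pics/s8.png')[180:290,190:300];cv2.imwrite('pics/s8c.png',cv2.resize(a,(600,600)))
E
```

```text
[ 0.50600611 -0.00785386  0.14228538] [[-9.30418204e-01  3.66462168e-01  5.23879851e-03]
 [ 3.66460752e-01  9.30432654e-01 -1.26224813e-03]
 [-5.33691539e-03  7.45395407e-04 -9.99985481e-01]] [-3.23929415  0.65895471 12.32884503] [0.24800635 0.67206023 0.04679622] 11.8667
```

View pics/s8c.png

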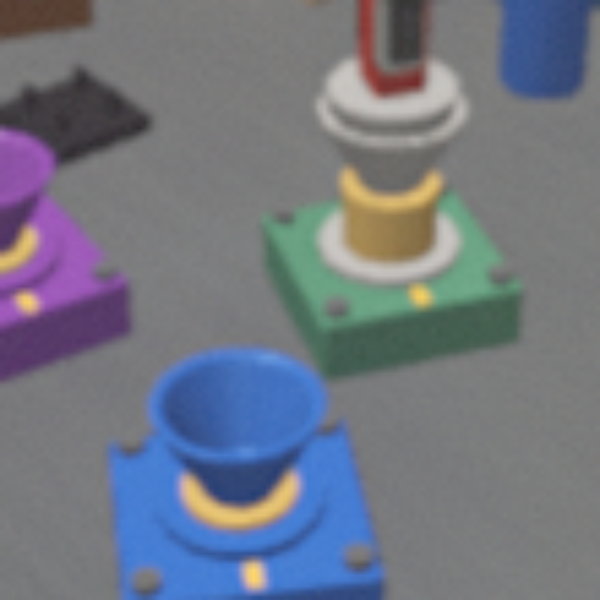

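View pics/w8.png

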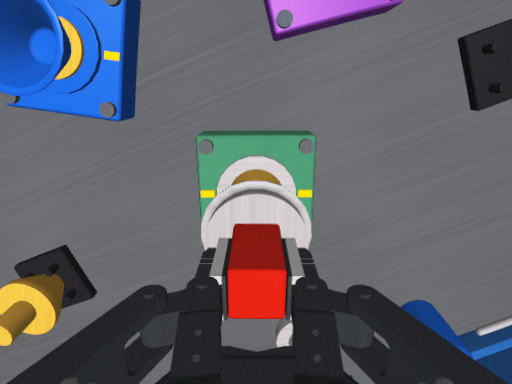

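Call:
step_arm:
  moves:
    - [1,0,0,0.001,0,0,0]
    - [1,0,0,0.0008,0,0,0]
    - [1,0,0,0,0,0,0]
    - [1,0,0,0,0,0,0]

```text
time_s: 12.3
position: [0.5058, -0.0078, 0.1428]
ee_rot: [[-0.93, 0.366, 0.005], [0.366, 0.93, -0.001], [-0.005, 0.001, -1.0]]
force: [1.5, 0.9, 7.0]
grip_width: 0.0249
```

Call:
step_arm:
  moves:
    - [1,0.0003,0.0007,0.0006,-0.0162,0.0064,0]
    - [1,0,0,0,0,0,0]

```text
time_s: 12.47
position: [0.5059, -0.0071, 0.1432]
ee_rot: [[-0.931, 0.366, -0.002], [0.366, 0.931, -0.018], [-0.005, -0.017, -1.0]]
force: [2.5, -0.8, 4.4]
grip_width: 0.025
```

Call:
step_arm:
  moves:
    - [1,0.0003,0.0007,0.0006,-0.0162,0.0064,0]
    - [1,0,0,0,0,0,0]

```text
time_s: 12.63
position: [0.5061, -0.0066, 0.1436]
ee_rot: [[-0.931, 0.366, -0.009], [0.366, 0.93, -0.034], [-0.004, -0.035, -0.999]]
force: [3.7, -1.5, 5.6]
grip_width: 0.025
```

Call:
step_arm:
  moves:
    - [1,0.0003,0.0007,0.0006,-0.0162,0.0064,0]
    - [1,0,0,0,0,0,0]

```text
time_s: 12.8
position: [0.5061, -0.0059, 0.1441]
ee_rot: [[-0.931, 0.365, -0.016], [0.366, 0.929, -0.05], [-0.004, -0.052, -0.999]]
force: [4.2, -3.0, 6.4]
grip_width: 0.0252
```

Call:
step_arm:
  moves:
    - [1,0.0007,0.0004,0.0009,-0.0162,0.0064,0]
    - [1,0,0,0,0,0,0]

```text
time_s: 12.97
position: [0.5061, -0.0054, 0.1446]
ee_rot: [[-0.931, 0.365, -0.024], [0.365, 0.929, -0.066], [-0.002, -0.07, -0.998]]
force: [3.8, -2.2, 5.2]
grip_width: 0.0251
```

Call:
step_arm:
  moves:
    - [1,0.0005,0.0005,0.0008,-0.0162,0.0064,0]
    - [1,0,0,0,0,0,0]

```text
time_s: 13.13
position: [0.5064, -0.0048, 0.1452]
ee_rot: [[-0.931, 0.364, -0.031], [0.365, 0.927, -0.083], [-0.002, -0.088, -0.996]]
force: [4.4, -2.3, 4.4]
grip_width: 0.0251
```

Call:
step_arm:
  moves:
    - [1,0.0006,0.0005,0.0007,-0.0162,0.0064,0]
    - [1,0,0,0,0,0,0]
    - [1,0,0,0,0,0,0]
    - [1,0,0,0,0,0,0]

```text
time_s: 13.47
position: [0.5066, -0.0042, 0.1458]
ee_rot: [[-0.931, 0.364, -0.038], [0.365, 0.926, -0.098], [-0.001, -0.105, -0.994]]
force: [5.0, -1.3, 5.0]
grip_width: 0.0251
```

```bash

python3 - <<'E'
from seat import *
p,d,o=snap('wrist','w9.png');R=o['ee_rot'];print(o['position'],R,o['force'],o['ft_torque'],o['time_s'])
print('head',o['position']-.0187*R[:,2],'cone',o['position']+.0424*R[:,2])
p,d,o=snap('side','s9.png')
a=cv2.imread('pics/s9.png')[160:290,180:310];cv2.imwrite('pics/s9c.png',cv2.resize(a,(600,600)))
E
```

```text
[ 0.50658806 -0.00421858  0.14579633] [[-9.30815587e-01  3.63515265e-01 -3.79340906e-02]
 [ 3.65488596e-01  9.25600875e-01 -9.83926098e-02]
 [-6.55388122e-04 -1.05449852e-01 -9.94424406e-01]] [ 5.03640686 -1.25996123  4.97078364] [-0.10689843 -1.31245531  0.07337175] 13.4667
head [ 0.50729742 -0.00237864  0.16439206] cone [ 0.50497965 -0.00839043  0.10363273]
```

View pics/s9c.png

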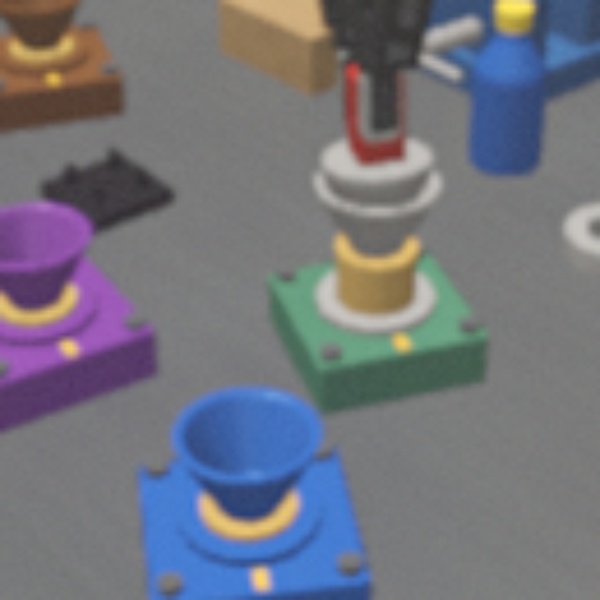

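View pics/w9.png

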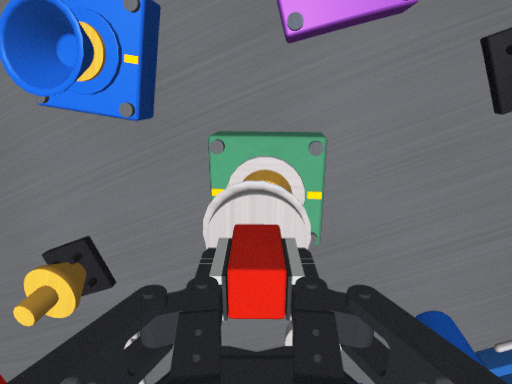

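Call:
step_arm:
  moves:
    - [1,-0.0001,-0.0006,-0.0006,0.0162,-0.0064,0]
    - [1,-0.0002,-0.0006,-0.0006,0.0162,-0.0064,0]
    - [1,0,0,0,0,0,0]

```text
time_s: 13.82
position: [0.5061, -0.0054, 0.1449]
ee_rot: [[-0.93, 0.366, -0.025], [0.366, 0.928, -0.065], [-0.0, -0.069, -0.998]]
force: [4.0, -1.6, 6.3]
grip_width: 0.0254
```

Call:
step_arm:
  moves:
    - [1,-0.0002,-0.0006,-0.0006,0.0162,-0.0064,0]
    - [1,-0.0003,-0.0006,-0.0006,0.0162,-0.0064,0]
    - [1,0,0,0,0,0,0]

```text
time_s: 14.07
position: [0.5057, -0.0066, 0.1438]
ee_rot: [[-0.93, 0.366, -0.012], [0.367, 0.93, -0.032], [-0.001, -0.034, -0.999]]
force: [4.3, -0.8, 5.8]
grip_width: 0.0252
```

Call:
step_arm:
  moves:
    - [1,0.0,-0.0007,-0.0006,0.0162,-0.0064,0]
    - [1,0,-0.0007,-0.0004,0.0162,-0.0064,0]
    - [1,0,0,0,0,0,0]

```text
time_s: 14.32
position: [0.5056, -0.0079, 0.1428]
ee_rot: [[-0.93, 0.366, 0.0], [0.366, 0.93, 0.0], [-0.0, 0.0, -1.0]]
force: [2.8, -0.8, 7.6]
grip_width: 0.0247
```

Call:
step_arm:
  moves:
    - [1,-0.0003,-0.0007,0.0006,0.0162,-0.0064,0]
    - [1,0,0,0,0,0,0]

```text
time_s: 14.48
position: [0.5053, -0.0085, 0.1431]
ee_rot: [[-0.931, 0.366, 0.007], [0.366, 0.93, 0.016], [-0.0, 0.018, -1.0]]
force: [4.6, -0.3, 4.2]
grip_width: 0.0254
```

Call:
step_arm:
  moves:
    - [1,0.0004,-0.0007,0.0006,0.0162,-0.0064,0]
    - [1,0,0,0,0,0,0]

```text
time_s: 14.65
position: [0.5052, -0.0091, 0.1435]
ee_rot: [[-0.931, 0.366, 0.012], [0.366, 0.93, 0.033], [0.001, 0.035, -0.999]]
force: [3.0, 0.3, 5.0]
grip_width: 0.0247
```

Call:
step_arm:
  moves:
    - [1,-0.0001,-0.0006,0.0006,0.0162,-0.0064,0]
    - [1,0,0,0,0,0,0]

```text
time_s: 14.82
position: [0.5049, -0.0096, 0.144]
ee_rot: [[-0.93, 0.366, 0.018], [0.367, 0.929, 0.05], [0.001, 0.053, -0.999]]
force: [3.3, 0.7, 4.8]
grip_width: 0.0249
```

Call:
step_arm:
  moves:
    - [1,-0.0002,-0.0006,0.0007,0.0162,-0.0064,0]
    - [1,0,0,0,0,0,0]

```text
time_s: 14.98
position: [0.5047, -0.0103, 0.1445]
ee_rot: [[-0.93, 0.366, 0.025], [0.367, 0.928, 0.066], [0.001, 0.071, -0.998]]
force: [3.3, 0.9, 4.0]
grip_width: 0.0254
```

Call:
step_arm:
  moves:
    - [1,-0.0002,-0.0006,0.0006,0.0162,-0.0064,0]
    - [1,0,0,0,0,0,0]

```text
time_s: 15.15
position: [0.5045, -0.0108, 0.1451]
ee_rot: [[-0.93, 0.366, 0.031], [0.367, 0.927, 0.082], [0.001, 0.088, -0.996]]
force: [2.2, 0.9, 3.4]
grip_width: 0.025
```

Call:
step_arm:
  moves:
    - [1,-0.0002,-0.0006,0.0006,0.0162,-0.0064,0]
    - [1,0,0,0,0,0,0]
    - [1,0,0,0,0,0,0]
    - [1,0,0,0,0,0,0]

```text
time_s: 15.48
position: [0.5043, -0.0113, 0.1457]
ee_rot: [[-0.931, 0.364, 0.037], [0.366, 0.926, 0.097], [0.001, 0.104, -0.995]]
force: [0.6, -0.3, 2.8]
grip_width: 0.0252
```

```bash

python3 - <<'E'
from seat import *
p,d,o=snap('wrist','w10.png');R=o['ee_rot'];print(o['position'],o['force'],o['ft_torque'],o['time_s'])
print('head',o['position']-.0187*R[:,2],'cone',o['position']+.0424*R[:,2])
p,d,o=snap('side','s10.png')
a=cv2.imread('pics/s10.png')[160:290,180:310];cv2.imwrite('pics/s10c.png',cv2.resize(a,(600,600)))
E
```

```text
[ 0.5043406  -0.01134395  0.1457382 ] [ 0.56970665 -0.25621647  2.75546725] [-0.48408521 -0.22151435 -0.00735345] 15.4833
head [ 0.50365137 -0.01315289  0.16433773] cone [ 0.50590334 -0.0072424   0.10356599]
```

View pics/s10c.png

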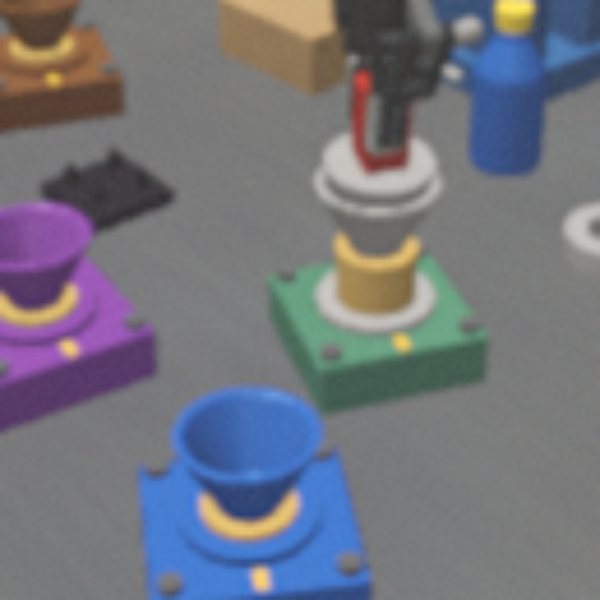

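Both rocks reached 6° with contact. Returning upright.

Call:
step_arm:
  moves:
    - [1,0.0002,0.0006,-0.0006,-0.0162,0.0064,0]
    - [1,0.0002,0.0006,-0.0006,-0.0162,0.0064,0]
    - [1,0,0,0,0,0,0]

```text
time_s: 15.83
position: [0.5048, -0.0101, 0.1448]
ee_rot: [[-0.931, 0.364, 0.024], [0.365, 0.929, 0.063], [0.001, 0.068, -0.998]]
force: [0.5, -0.9, 4.1]
grip_width: 0.0252
```

Call:
step_arm:
  moves:
    - [1,0.0003,0.0006,-0.0006,-0.0162,0.0064,0]
    - [1,0.0003,0.0006,-0.0006,-0.0162,0.0064,0]
    - [1,0,0,0,0,0,0]

```text
time_s: 16.08
position: [0.5054, -0.009, 0.1436]
ee_rot: [[-0.931, 0.365, 0.011], [0.365, 0.931, 0.031], [0.001, 0.033, -0.999]]
force: [0.1, -1.4, 5.3]
grip_width: 0.0249
```

Call:
step_arm:
  moves:
    - [1,0.0003,0.0006,-0.0005,-0.0162,0.0064,0]
    - [1,0.0003,0.0006,-0.0005,-0.0162,0.0064,0]
    - [1,0,0,0,0,0,0]
    - [1,0,0,0,0,0,0]

```text
time_s: 16.42
position: [0.5059, -0.0079, 0.1428]
ee_rot: [[-0.931, 0.366, -0.002], [0.366, 0.931, 0.0], [0.002, -0.001, -1.0]]
force: [-0.7, -0.3, 7.0]
grip_width: 0.0252
```

```bash

python3 - <<'E'
from seat import *
o=arm.get_obs();print(o['position'],o['ee_rot'][:,2],o['force'],o['ft_torque'],o['time_s'])
E
```

```text
[ 0.50589269 -0.00790399  0.1428172 ] [-1.65160251e-03  6.51519639e-05 -9.99998634e-01] [-0.66214382 -0.30964973  6.95589715] [-0.15030694  0.17798728 -0.04377905] 16.4167
```

Call:
step_arm:
  moves:
    - [1,0,0,-0.0008,0,0,0]
    - [1,0,0,0,0,0,0]
    - [1,0,0,0,0,0,0]

```text
time_s: 16.67
position: [0.506, -0.0079, 0.1426]
ee_rot: [[-0.93, 0.366, -0.001], [0.366, 0.93, 0.0], [0.001, -0.0, -1.0]]
force: [-2.3, -0.6, 10.4]
grip_width: 0.0253
```

Call:
step_arm:
  moves:
    - [1,0,0,0.001,0,0,0]
    - [1,0,0,0.001,0,0,0]
    - [1,0,0,0,0,0,0]
    - [1,0,0,0,0,0,0]

```text
time_s: 17.0
position: [0.5058, -0.0079, 0.1433]
ee_rot: [[-0.931, 0.366, -0.001], [0.366, 0.931, 0.001], [0.001, -0.0, -1.0]]
force: [0.8, -0.5, 1.2]
grip_width: 0.0252
```

Forces almost neutral; release slowly.

Call:
step_arm:
  moves:
    - [0.3,0,0,0,0,0,0]
    - [0.2,0,0,0,0,0,0]
    - [0,0,0,0,0,0,0]
    - [-0.2,0,0,0,0,0,0]
    - [-0.5,0,0,0,0,0,0]
    - [-1,0,0,0,0,0,0]
    - [-1,0,0,0,0,0,0]
    - [-1,0,0,0,0,0,0]
    - [-1,0,0,0,0,0,0]
    - [-1,0,0,0,0,0,0]
  squeeze: 20

```text
time_s: 17.83
position: [0.5065, -0.008, 0.1439]
ee_rot: [[-0.931, 0.366, 0.0], [0.366, 0.931, 0.0], [-0.0, 0.0, -1.0]]
force: [0.6, 0.1, 0.5]
grip_width: 0.0854
```

```bash

python3 - <<'E'
from seat import *
p,d,o=snap('wrist','w11.png');print(o['position'],o['force'],o['grip_width'],o['time_s'])
E
```

```text
[ 0.50649739 -0.00796599  0.14386567] [0.61321315 0.0881045  0.51454026] 0.08541953091299206 17.8333
```

View pics/w11.png

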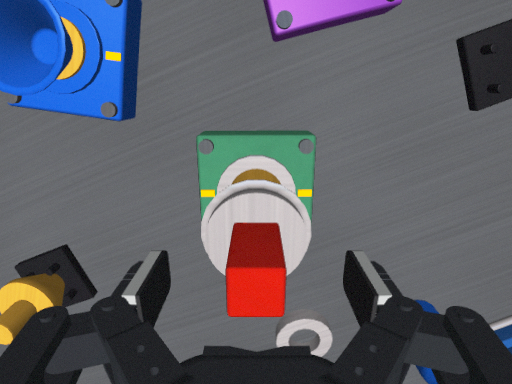

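The fingers are fully open and clear of the head (u 225–286), which stands upright in the cup. Lifting straight up to check.

Call:
step_arm:
  moves:
    - [-1,0,0,0.01,0,0,0]
    - [-1,0,0,0.025,0,0,0]
    - [-1,0,0,0.03,0,0,0]
    - [-1,0,0,0.03,0,0,0]
    - [-1,0,0,0.02,0,0,0]
    - [-1,0,0,0,0,0,0]
    - [-1,0,0,0,0,0,0]
    - [-1,0,0,0,0,0,0]

```text
time_s: 18.55
position: [0.5061, -0.008, 0.2585]
ee_rot: [[-0.931, 0.366, -0.001], [0.366, 0.931, -0.0], [0.0, -0.0, -1.0]]
force: [0.3, 0.3, -1.6]
grip_width: 0.0851
```

```bash

python3 - <<'E'
from seat import *
p,d,o=snap('wrist','w12.png');r=p.astype(int);print(o['position'],o['force'],o['time_s'])
P,uv=grid('wrist',d,190,330,90,250,o)
pc=r[uv[:,1],uv[:,0]];k=(pc[:,0]>110)&(pc[:,1]<70)&(pc[:,2]<70)
R=P[k];z1=np.percentile(R[:,2],95);t=R[R[:,2]>z1-.005];print('top',z1,cv2.minAreaRect(t[:,:2].astype(np.float32)))
C=P[~k];C=C[(C[:,2]>.119)&(C[:,2]<.131)];print('collar',len(C),np.median(C[:,2]))
h=cv2.convexHull(C[:,:2].astype(np.float32))[:,0];print(fitc(h))
A=np.c_[C[:,:2],np.ones(len(C))];print('plane',np.linalg.lstsq(A,C[:,2],rcond=None)[0])
p,d,o=snap('side','s12.png')
a=cv2.imread('pics/s12.png')[160:290,180:310];cv2.imwrite('pics/s12c.png',cv2.resize(a,(600,600)))
p,d,o=snap('top','t12.png')
E
```

```text
[ 0.50609184 -0.00801117  0.25852421] [ 0.27163038  0.2626354  -1.64026481] 18.55
top 0.17576753737944423 ((0.5079460144042969, -0.008441828191280365), (0.02567240037024021, 0.025952184572815895), 68.64772033691406)
collar 1769 0.12494944528842997
(array([ 0.50862289, -0.0084996 ]), np.float64(0.029728256413114704))
plane [ 0.00152674 -0.00111289  0.12413992]
```

View pics/s12c.png

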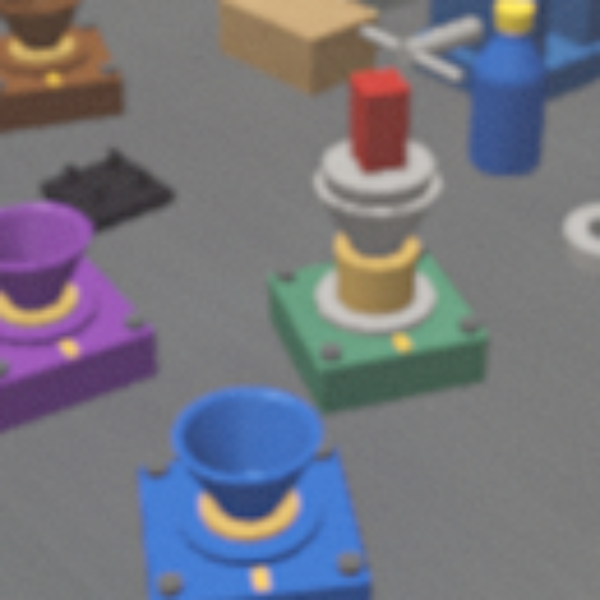

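View pics/w12.png

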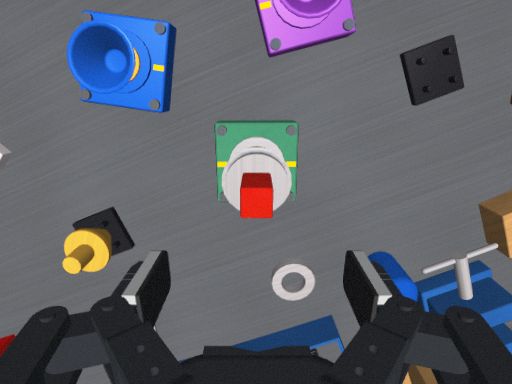

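The plug stands upright: collar plane within 0.15°, and its centre (0.5086, -0.0085) matches the cup I measured at the start. Its foot is at about 81 mm and the gripper is clear. Handing in.

```bash
python3 -c "
from plant import arm
print(arm.close_job())"
```

```text
the job is handed in; nothing more can be done
None
```

I took the red-headed steel plug from its rest and pushed it home in the cup on the green block. I then rocked it about 6° left and 6° right, brought it back upright, let go and lifted clear. The job was handed in after about 18.7 s of the 58 s allowed; no verdict was reported.

- **Push:** the wrist read +12.3 N with the plug seated, and about −4.8 N with it hanging, so roughly 17 N was pressing down on the cup. I held this for about 0.5 s with the tool within 0.3° of vertical.
- **Rocking:** the plug stayed in contact throughout, and about 8 to 12 N pressed down on the cup. That is slightly above the advised 5 to 10 N near upright and at a few points while tilted. The head moved about 5.6 mm left and 5.8 mm right, and the plug climbed about 3 mm each way.
- **Final check:** the collar is level to about 0.1°. The plug's axis is at (0.5086, −0.0085), matching the cup position I measured at the start. Its foot is about 81 mm above the table, and the open gripper was about 80 mm above the plug's head when I handed in.
- **Disagreements:** the overhead camera's first reading of the plug's position was about 3 mm off the wrist camera's, so I used the wrist camera. On first contact the wall pushed back sideways by about 4 N, which I eased with shifts of about 3 mm in the commanded position.
- **Other objects:** they looked undisturbed in the last wrist and side pictures, but I didn't measure them.

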